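Tag out the classroom tote and hold its gate open

TASK

Hang the plywood tag by its eye on the peg of the tag stand, down on the shoulder, and let it go. Then squeeze the tote's first catch (at the far end of the ledge from the gate) fully in, then the second catch, next to the gate. Finally take the gate by its upright post, swing it past its detent until it stands wide open, about square to the tote's front, and finish while still holding it there by the post; leave everything else where it is.

Things in the scene. Friction and masses are not known exactly. Their poses are not given: they have to be found in the camera images.
- tote: Grey open tote, 230 (x) x 320 (y) x 90 mm, fixed. Origin: centre of its underside, on the table; its -x side is the front with the gate, its +y end the hinge end. A ledge on the front (y -160 to -18 mm, x -115 to -60 mm, top 100 mm above the table) carries two squeeze catches, each two upright black tabs 36 mm tall, 24 wide, 10 thick, tops 142 mm above the table.
- first_catch (a point): Middle of the FIRST catch (safety), at the tote's -y end, 124 mm above the table: two tabs one behind the other, to squeeze along the tote's x axis; 50 mm over their outer faces, 30 mm gap, each moves in up to 12 mm. Its front tab carries a steel arm whose block stands between the second catch's tabs and stops them after 3 mm until this catch is squeezed.
- second_catch (a point): Middle of the SECOND catch, 85 mm from the first (tote's +y), next to the gate, 124 mm above the table: two tabs side by side, to squeeze along the tote's y axis; 50 mm over their outer faces, 30 mm gap, each moves in up to 12 mm. The tab nearer the gate carries the bolt in front of the gate's free edge, which frees the gate after 6 mm.
- first_front (a joint): inward travel of the first catch's front tab (m): 0 out, 0.012 stop; counts as squeezed above 0.007; about 4 N moves it and it stays where it is left
- first_back (a joint): the same for the first catch's back tab
- second_gate (a joint): inward travel of the second catch's tab nearer the gate (m): 0 out, 0.012 stop; counts as squeezed above 0.007; about 4 N moves it and it stays where it is left
- second_far (a joint): the same for the second catch's other tab
- gate (a joint): Angle of the white gate (rad): 0 shut; grows as its free edge swings from the tote's -y round to its -x direction; stop 1.7. Leaf 140 x 12 mm, 12 to 92 mm above the table. A spring shuts it (at the post 1 N shut, 3 N wide). A sprung ball in the sill stops it at 0.35 rad and takes about 10 N at the post to pass; let go beyond it, the gate falls back to the ball, to 0.65 rad.
- hinge (a point): on the gate's upright hinge axis, 100 mm above the table
- gate_post: round upright aluminium grip, 16 mm across, standing on the gate's upper edge 90 mm from the hinge axis, from 92 to 150 mm above the table. Origin: centre of its foot. Pinch it from above; it is a sleeve that turns freely on its own upright axis.
- post_top (a point): top centre of that grip, 150 mm above the table
- tag: plywood tag 90 (x) x 50 (y) x 16 mm, 50 to 100 g, lying flat in front of the gate, in its swing. Origin: centre of its underside. A round eye 27 mm across goes through it, 22 mm from the origin on the -x side; the +x half is solid, with a blank paper patch on top.
- tag_eye (a point): centre of the tag's eye, at mid thickness
- tag_stand: wooden tag stand, fixed: round, 84 mm across at the foot, with a flat shoulder 76 mm across, 30 mm above the table, and an upright steel peg of 14 mm diameter from its middle. Origin: centre of its underside. It stands at the front of the table either right or left of the tote. A tag seated on the shoulder has its eye's middle 38 mm above the table.
- peg_tip (a point): tip of the peg, 75 mm above the table
- pot: Bystander: white ceramic cup, 72 mm wide, 85 mm tall, standing on the other of the two places where the tag stand may be. Origin: centre of its underside.
- arch_block: Bystander: wooden arch block 70 x 30 x 44 mm, lying inside the tote. Origin: centre of its underside.
- round_block: Bystander: upright wooden cylinder, 40 mm across and 40 mm tall, inside the tote. Origin: centre of its underside.
- glue: Bystander: white bottle 40 mm across, 110 mm tall. Origin: centre of its underside.
- tape: Bystander: cardboard ring 90 mm across, 22 mm tall, on the light panel. Origin: centre of its underside.
- counter: Bystander: wooden disc 36 mm across, 10 mm thick, on the light panel. Origin: centre of its underside.
- counter_b: Bystander: wooden disc 36 mm across, 10 mm thick, on the table. Origin: centre of its underside.
Not all that is in view belongs to the job. There is more than one size of the tag; the job needs the middle-sized. What is shaped like the tag_stand but yellow is not meant.

How it is judged:
By the outcome, as a careful person would: the job done as asked, in the order asked, and still so for the second after the job is handed in, while the arm keeps its last pose, push and grip.
It also fails if it takes over 67 s, if anything falls off the work surface, if the arm or the gripper's body presses on something with over 40 N, if the wrist force passes 120 N, or if a joint passes its speed limit or range.

ROBOT

A 6-joint arm with a two-finger parallel gripper is mounted at the origin on the work surface. World frame = base frame: x ahead of the robot, y to its left, z up, the work surface at z = 0. Lengths are in mm, angles in rad, forces in N, time in s.
With the tool pointing down it reaches from about 350 to 975 mm from the base axis. Payload 7.1 kg.
Tool frame: the origin (TCP) lies on the front face of the gripper's body, between the roots of the fingers; the fingertips stand 80 mm ahead of it and the grasp point (between the pads) lies 61 mm ahead of it (ctrl.tcp_to_grasp is the distance from the TCP to the grasp point, in mm); z points along the fingers, y is the direction in which the jaws open and shut (so a half turn about z gives the same grasp; the last joint's range is limited). The gripper opens to 88 mm and grips with 3 to 60 N. Pads are 20 mm wide; open, the fingers measure 115 mm over their backs; the gripper's body (75 mm by 178 mm) begins 61 mm behind the grasp point.
Start: joints at [-1.159, 0.423, 1.63, -0, 1.089, -0.019], TCP at [261.014, -567.871, 302.675] pointing down, gripper open.
Joint ranges: [-3, 3], [-0.9, 2.11], [0.09, 2.58], [-1.31, 4.45], [0.11, 2.69], [-2.54, 2.54]. Speed limits (rad/s): [2.39, 2.39, 3.01, 3.14, 3.14, 3.14].

INTERFACE

Orientations are given as a rotation vector (axis times angle).
In Python, from workcell import telemetry, get_image, ctrl gives the robot as it stands.
- The arm moves only by the tool send_rows, never from a script. Its argument "rows" is a list of rows, each a list of 5 numbers: the shift along the tool's x, y, z in m, then the turn about the tool's z in rad, then the opening, from -1 (shut) to 1 (fully open). A call has 1 to 5 rows; each row shifts and turns the commanded pose from where the row before left it, along the tool's axes as they then stand; what a row does not reach is not made up. A row lasts 1/10 s, in which the tool goes at most 50 mm and 8.59 degrees, less where a joint would pass 70% of its speed; a pose out of reach is approached as far as the arm can. A call with a gripper value outside its range is refused whole. The fingers move at their own pace and stop on an object; the grip force is fixed at half the most. Time passes only in rows, so rows that do not move let the fingers close. It gives the time, the measured TCP pose, the force and the opening at its end, in the units of the state.
- telemetry.get_obs(): the state, without advancing time (a new reading comes with each control period).
- get_image(name): name is "scene" or "top" or "wrist"; returns a dict with "color" (400x640x3 uint8, blue, green, red), "z_map" (400x640 float32, mm along the optical axis (not along the pixel's ray), 0 where there is no reading), "camera_matrix" (3x3 intrinsics, pixels), "k1" (the pictures are not rectified: a ray, as slopes to the right and down, at radius r is drawn at 1 + k1 r^2 times it, then the intrinsics apply), "rvec" (rotation vector, rad) and "tvec" (3), from world to camera coordinates, as OpenCV has them. Camera axes: x right, y down, z forward; pixel columns grow to the right and rows downward; lengths in mm; the calibration is good to about 2 mm. A picture is of the moment at which its call begins.
- ctrl.close_job(): hands the job in, once; it reports no verdict.
The state is a dict: "t": time; "qpos": joint angles; "qvel": joint speeds; "joint_torque": joint torques, N m; "ee_pos": TCP position; "orientation": TCP orientation; "ft_force": force on the tool from outside, world axes, zero at the start; "moment": the same for the moment, N m; "width": finger opening in mm.
Only numpy, scipy, OpenCV 4.12 (cv2) and the standard library are available. Lean on these libraries where they do the work, as an engineer would, in place of code of your own. Each camera call takes 0.05 s, during which the arm holds its last target.

## Working session

There is one attempt and no reset: what is moved stays moved. The work goes in short steps, Python scripts to look and compute and a tool call to move; the robot and the scene stay as the last step left them, time stands still between calls to the robot, and variables do not carry over. Pictures are saved under pics/ and viewed, and the job is handed in when it is done.

Besides the shell and the picture viewer there is one more tool, called as a command line: name --pt "numbers of a row" for each row, then --argument value for the rest. send_rows: Moves the arm, as the interface text tells. Its arguments: {"type":"object","properties":{"rows":{"type":"array"}},"required":["rows"]}

```bash
mkdir -p pics; cat > h.py <<'E'
import numpy as np, cv2
from workcell import telemetry, get_image, ctrl
def grab(n):
    im=get_image(n); np.savez(f'{n}.npz',**{k:np.asarray(v) for k,v in im.items()}); return im
def load(n): return dict(np.load(f'{n}.npz'))
def ray(im,u,v):
    K=im['camera_matrix'];p=cv2.undistortPoints(np.array([[[u,v]]],float),np.array(K,float),np.array([float(im['k1']),0,0,0]))[0,0]
    # exact
    return np.array([p[0],p[1],1.])
def pose(im):
    R=cv2.Rodrigues(np.array(im['rvec'],float))[0]; t=np.array(im['tvec'],float).reshape(3); return R,t
def at_z(im,u,v,z):
    R,t=pose(im); d=R.T@ray(im,u,v); c=-R.T@t; return c+d*(z-c[2])/d[2]
def dep(im,u,v):
    R,t=pose(im); return R.T@(ray(im,u,v)*float(im['z_map'][int(round(v)),int(round(u))])-t)
def cloud(im):
    K=np.array(im['camera_matrix'],float);H,W=im['z_map'].shape
    uu,vv=np.meshgrid(np.arange(W),np.arange(H))
    p=cv2.undistortPoints(np.stack([uu,vv],-1).reshape(-1,1,2).astype(float),K,np.array([float(im['k1']),0,0,0])).reshape(H,W,2)
    P=np.dstack([p,np.ones((H,W))])*im['z_map'][...,None]
    R,t=pose(im); return (P-t)@R
def proj(im,P):
    q,_=cv2.projectPoints(np.array(P,float).reshape(-1,1,3),np.array(im['rvec'],float),np.array(im['tvec'],float),np.array(im['camera_matrix'],float),np.array([float(im['k1']),0,0,0])); return q.reshape(-1,2)
E
python3 - <<'E'
from h import *
for n in('scene','top','wrist'):
    im=grab(n); cv2.imwrite(f'pics/{n}0.png',im['color']); R,t=pose(im); print(n,-R.T@t,R[2],im['k1'],im['camera_matrix'][0])
o=telemetry.get_obs();print({k:np.round(v,3) for k,v in o.items()}, ctrl.tcp_to_grasp)
E
```

```text
scene [1157.35961969 -456.11512405  610.85203544] [-0.67776266  0.48974314 -0.54844273] -0.01798866010059786 [361.5515917    0.         315.40014839]
top [ 284.94604026  -22.2738383  1598.57362783] [ 0.17619778  0.00423121 -0.98434569] -0.03793407390764535 [475.03035749   0.         326.66794915]
wrist [ 332.61861536 -535.42170153  384.27562862] [-0.26113798 -0.11856273 -0.95799261] -0.010696704724804914 [310.36394456   0.         318.1731091 ]
{'t': np.float64(0.15), 'qpos': array([-1.159,  0.424,  1.631, -0.   ,  1.089, -0.019]), 'qvel': array([-0.001, -0.002, -0.002,  0.001, -0.002,  0.003]), 'joint_torque': array([ 1.0000e-03, -5.4498e+01, -2.7392e+01,  6.4000e-02,  2.0000e-02,
       -0.0000e+00]), 'ee_pos': array([ 260.881, -567.576,  302.067]), 'orientation': array([-3.068, -0.671,  0.   ]), 'ft_force': array([0.684, 0.106, 0.779]), 'moment': array([ 0.001,  0.023, -0.025]), 'width': np.float64(87.844)} 61.3
```

View pics/scene0.png

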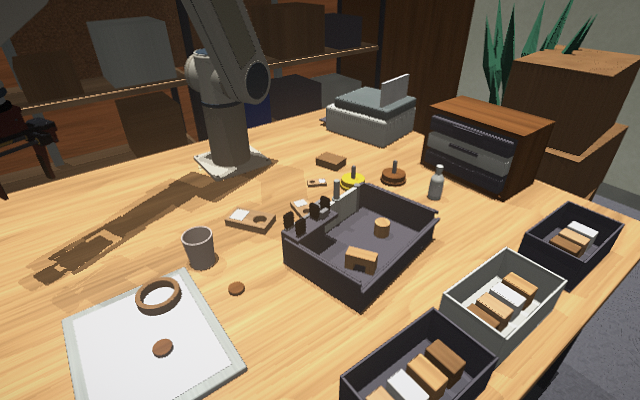

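View pics/top0.png

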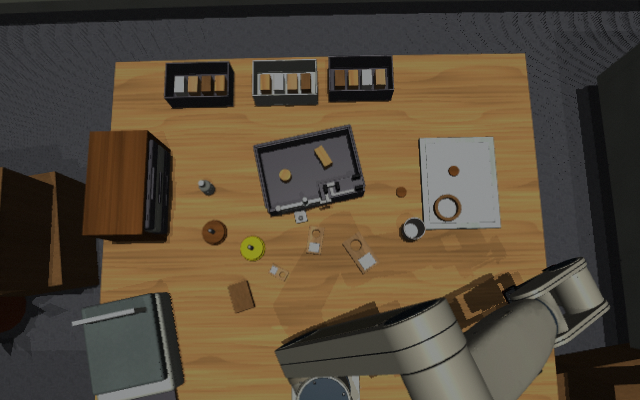

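View pics/wrist0.png

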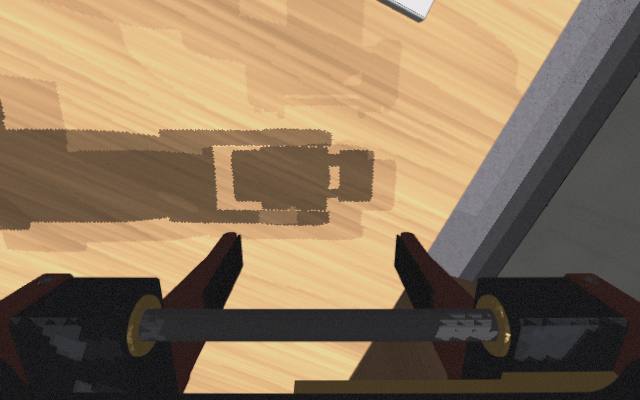

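```bash
python3 - <<'E'
from h import *
im=load('top'); c=im['color'][120:310,180:440]; cv2.imwrite('pics/c1.png',cv2.resize(c,None,fx=3,fy=3,interpolation=cv2.INTER_CUBIC))
im=load('scene'); c=im['color'][140:310,200:450]; cv2.imwrite('pics/c2.png',cv2.resize(c,None,fx=3.2,fy=3.2,interpolation=cv2.INTER_CUBIC))
E
```

```text
(no output)
```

View pics/c1.png

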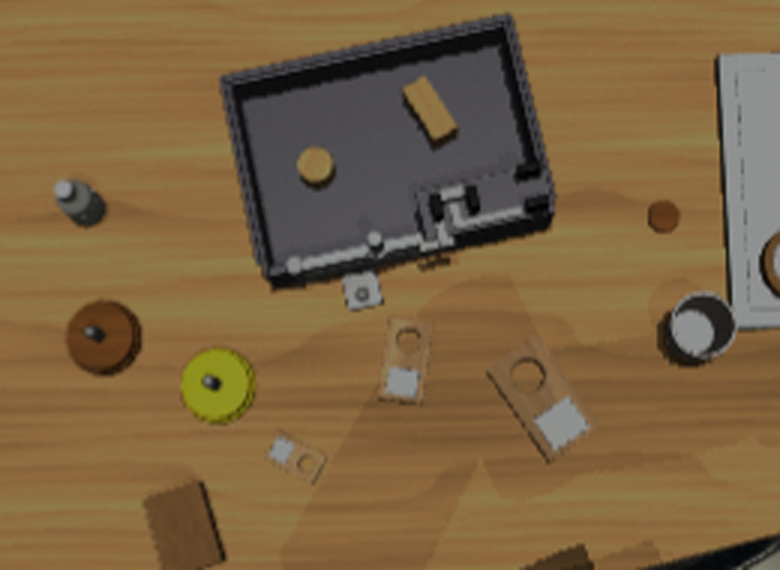

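View pics/c2.png

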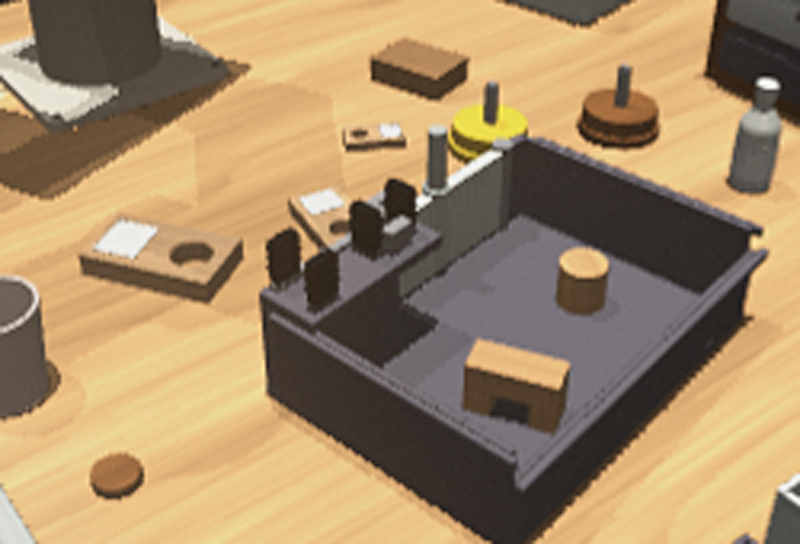

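```bash
python3 - <<'E'
from h import *
im=load('top')
f=lambda x,y:(180+x/3,120+y/3)
def p(n,x,y,z): print(n,np.round(at_z(im,*f(x,y),z)[:2],1))
for n,x,y,z in [('tote -x-y? BR',552,228,90),('TR',512,15,90),('TL',222,78,90),('BL',270,282,90),('posttop',375,240,150),('hinge',294,264,95),
 ('tag eye',408,339,16),('tagA',390,318,16),('tagB',431,322,16),('tagC',421,404,16),('tagD',379,400,16),('patch',403,383,16),('stand',104,335,30),('peg',92,332,75),('f tab back',527,172,142),('ftab front',540,200,142),('s gate',437,205,142),('sfar',473,196,142),
 ('big eye',528,374,16),('yellow',218,384,30),('pot',703,328,85),('small plate',363,290,0)]: p(n,x,y,z)
P=cloud(im)
for n,x,y in [('post',375,240),('tag',405,360),('patch',403,383),('stand',110,345),('plate',355,300),('f1',527,172),('f2',540,200),('s1',437,205),('s2',473,196),('below thing',435,262)]:
  u,v=map(int,map(round,f(x,y)));print(n,np.round(P[v,u],1))
E
```

```text
tote -x-y? BR [ 562.9 -136.5]
TR [ 803.4 -100.1]
TL [737.8 220.8]
BL [510.  167.2]
posttop [542.8  51.1]
hinge [528.2 140.9]
tag eye [453.9  22.3]
tagA [477.8  42.1]
tagB [472.5  -3.7]
tagC [381.5   9. ]
tagD [386.8  55.4]
patch [405.1  28.6]
stand [463.1 359.1]
peg [461.5 361.3]
f tab back [ 613.4 -108.3]
ftab front [ 583.2 -121. ]
s gate [580.  -13.5]
sfar [588.9 -51.2]
big eye [ 412.4 -110.2]
yellow [406.6 231.8]
pot [ 452.1 -294.5]
small plate [512.3  72.9]
post [542.3  51.  152.7]
tag [430.9  26.1  11.7]
patch [404.2  29.8  13.1]
stand [451.8 351.   30.3]
plate [500.6  83.    3.3]
f1 [ 616.  -109.8  135. ]
f2 [ 582.5 -121.1  140.4]
s1 [582.4 -14.5 135.2]
s2 [590.5 -52.4 139. ]
below thing [543.6  -9.2   2.2]
```

```bash
cat >> h.py <<'E'
from scipy.spatial.transform import Rotation as Rn
def plan(target,ang=None,o=None):
    """tool-frame shift (m) to bring TCP to target(mm), after turning tool x to world angle ang(deg)"""
    o=o or telemetry.get_obs(); R=Rn.from_rotvec(o['orientation']).as_matrix()
    a0=np.degrees(np.arctan2(R[1,0],R[0,0])); turn=0
    if ang is not None:
        turn=-np.radians((ang-a0+180)%360-180); R=R@Rn.from_rotvec([0,0,turn]).as_matrix()
    d=R.T@(np.array(target)-o['ee_pos'])/1000
    print('xang %.2f tilt %s turn %.4f shift %s | t %.2f pos %s w %.1f F %s q %s'%(a0,np.round(R[2],4),turn,np.round(d,4),o['t'],np.round(o['ee_pos'],1),o['width'],np.round(o['ft_force'],1),np.round(o['qpos'],2)))
E
python3 - <<'E'
from h import *
plan([400,29,260],-8)
E
```

```text
xang 24.68 tilt [-6.e-04 -1.e-03 -1.e+00] turn 0.5704 shift [ 0.0548 -0.6101  0.0426] | t 0.15 pos [ 260.9 -567.6  302.1] w 87.8 F [0.7 0.1 0.8] q [-1.16  0.42  1.63 -0.    1.09 -0.02]
```

send_rows --pt "0 0 0 0.143 1" --pt "0 0 0 0.143 1" --pt "0 0 0 0.143 1" --pt "0 0 0 0.141 1" --pt "0.004 -0.046 0.0 0 1"

```text
t: 0.65
ee_pos: [271.0, -525.9, 302.5]
orientation: [3.13, -0.229, 0.001]
ft_force: [1.1, 0.1, 0.8]
width: 87.8
```

send_rows --pt "0.004 -0.047 0.003 0 1" --pt "0.004 -0.047 0.003 0 1" --pt "0.004 -0.047 0.003 0 1" --pt "0.004 -0.047 0.003 0 1" --pt "0.004 -0.047 0.003 0 1"

```text
t: 1.15
ee_pos: [323.7, -291.1, 287.5]
orientation: [-3.134, 0.219, -0.0]
ft_force: [1.2, 0.5, 0.0]
width: 87.6
```

send_rows --pt "0.004 -0.047 0.004 0 1" --pt "0.004 -0.047 0.004 0 1" --pt "0.004 -0.047 0.004 0 1" --pt "0.004 -0.047 0.004 0 1" --pt "0.004 -0.047 0.004 0 1"

```text
t: 1.65
ee_pos: [376.2, -61.2, 267.7]
orientation: [3.134, -0.219, 0.001]
ft_force: [1.3, -0.9, -0.1]
width: 87.6
```

send_rows --pt "0.005 -0.047 0.004 0 1" --pt "0.005 -0.046 0.004 0 1" --pt "0 0 0 0 1"

```text
t: 1.95
ee_pos: [399.8, 32.0, 259.5]
orientation: [-3.134, 0.208, -0.001]
ft_force: [0.3, -0.4, -0.1]
width: 88.1
```

```bash
python3 - <<'E'
from h import *
plan([400,29,260],-8)
im=grab('wrist'); cv2.imwrite('pics/w1.png',im['color'])
E
```

```text
xang -7.60 tilt [ 5.e-04 -9.e-04 -1.e+00] turn 0.0070 shift [ 0.0006  0.003  -0.0005] | t 1.95 pos [399.8  32.  259.5] w 88.1 F [ 0.3 -0.4 -0.1] q [0.05 0.16 2.14 0.   0.85 1.75]
```

View pics/w1.png

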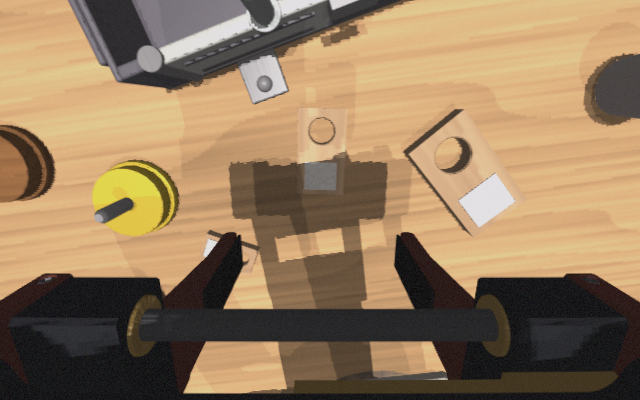

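```bash
python3 - <<'E'
from h import *
im=load('wrist'); c=im['color'][90:210,250:400]; cv2.imwrite('pics/w1c.png',cv2.resize(c,None,fx=5,fy=5,interpolation=cv2.INTER_CUBIC))
for n,u,v in [('eye',322,130),('A',301,108),('B',346,109),('C',344,194),('D',297,193)]: print(n,np.round(at_z(im,u,v,16),1))
print(np.round(dep(im,321,160),1))
R,t=pose(im);print(-R.T@t)
E
```

```text
eye [454.8  20.2  16. ]
A [479.1  38.3  16. ]
B [472.1  -6.5  16. ]
C [383.8   5.3  16. ]
D [391.8  55.9  16. ]
[424.3  25.3  17.1]
[477.96897454  20.7480819  341.82899659]
```

View pics/w1c.png

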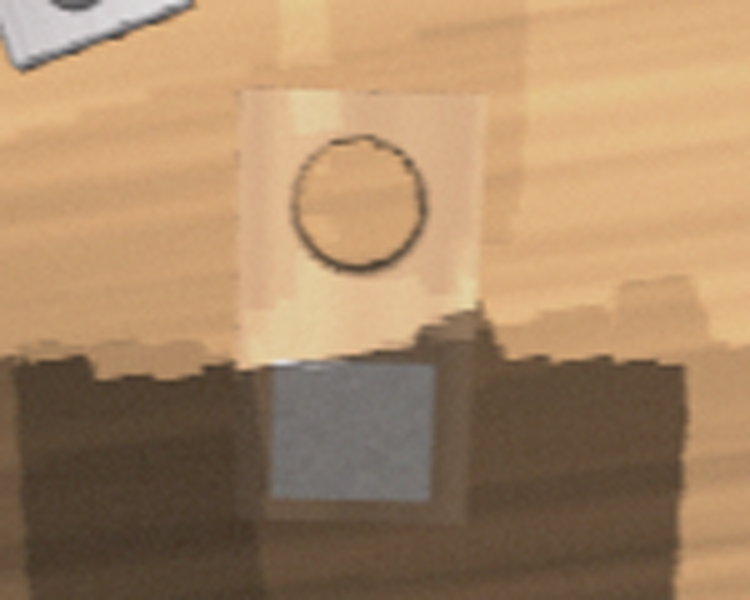

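```bash
python3 - <<'E'
from h import *
plan([405,28.3,83],-9.3)
E
```

```text
xang -7.64 tilt [-3.e-04  0.e+00 -1.e+00] turn 0.0290 shift [0.0061 0.0008 0.1765] | t 2.00 pos [399.2  30.1 259.5] w 87.8 F [-1.8  0.2  0.1] q [0.05 0.16 2.14 0.   0.85 1.75]
```

send_rows --pt "0 0 0 0.029 1" --pt "0.006 0.001 0.04 0 1" --pt "0 0 0.05 0 1" --pt "0 0 0.045 0 1" --pt "0 0 0.021 0 1"

```text
t: 2.5
ee_pos: [403.0, 23.8, 101.0]
orientation: [3.129, -0.271, -0.006]
ft_force: [0.2, 0.4, 0.2]
width: 87.7
```

```bash
python3 - <<'E'
from h import *
plan([405,28.3,83],-9.3)
im=grab('wrist'); cv2.imwrite('pics/w2.png',im['color'])
E
```

```text
xang -9.91 tilt [-4.1e-03  9.0e-04 -1.0e+00] turn -0.0107 shift [ 0.0013 -0.0047  0.018 ] | t 2.50 pos [403.   23.8 101. ] w 87.7 F [0.2 0.4 0.2] q [ 0.03  0.51  2.21 -0.    0.43  1.77]
```

View pics/w2.png

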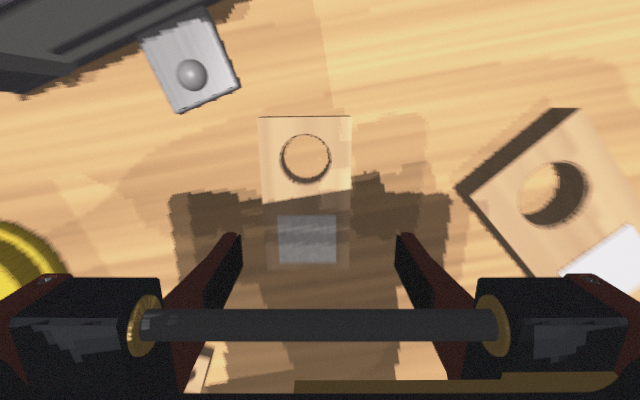

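send_rows --pt "0 0 0 0 1" --pt "0 0 0 0 1"

```text
t: 2.75
ee_pos: [405.3, 24.8, 104.6]
orientation: [-3.13, 0.268, -0.002]
ft_force: [0.5, -0.5, 0.1]
width: 87.8
```

```bash
python3 - <<'E'
from h import *
plan([405,28.3,83],-9.3)
im=grab('wrist')
for n,u,v in [('eye',305,157)]: print(n,np.round(at_z(im,u,v,16),1))
cv2.imwrite('pics/w3.png',im['color'])
plan([405,28.3,83],-9.3)
E
```

```text
xang -9.78 tilt [ 1.1e-03 -2.0e-04 -1.0e+00] turn -0.0084 shift [-0.0008 -0.0034  0.0216] | t 2.75 pos [405.3  24.8 104.6] w 87.8 F [ 0.5 -0.5  0.1] q [ 0.03  0.5   2.2  -0.    0.44  1.77]
eye [458.1  22.4  16. ]
xang -9.74 tilt [ 2.3e-03 -4.0e-04 -1.0e+00] turn -0.0077 shift [-0.0011 -0.0031  0.0219] | t 2.80 pos [405.5  25.1 104.9] w 87.7 F [-1.2  0.1 -0.2] q [ 0.03  0.5   2.2  -0.    0.44  1.77]
```

View pics/w3.png

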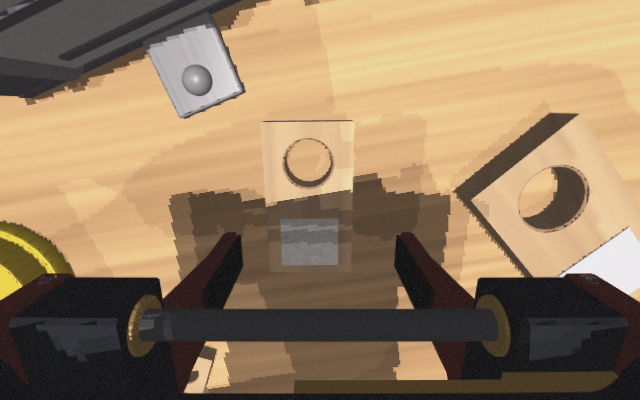

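send_rows --pt "-0.001 -0.0035 0.005 -0.007 1" --pt "0 0 0.01 0 1" --pt "0 0 0.006 0 1" --pt "0 0 0 0 1" --pt "0 0 0 0 1"

```text
t: 3.3
ee_pos: [404.1, 29.4, 82.4]
orientation: [3.131, -0.252, -0.001]
ft_force: [0.1, -0.7, 0.1]
width: 87.8
```

```bash
python3 - <<'E'
from h import *
plan([405,28.3,83],-9.3)
im=grab('wrist')
cv2.imwrite('pics/w4.png',im['color'])
E
```

```text
xang -9.22 tilt [-8.e-04  2.e-04 -1.e+00] turn 0.0014 shift [ 0.0011  0.001  -0.0006] | t 3.30 pos [404.1  29.4  82.4] w 87.8 F [ 0.1 -0.7  0.1] q [ 0.04  0.56  2.21 -0.    0.38  1.78]
```

View pics/w4.png

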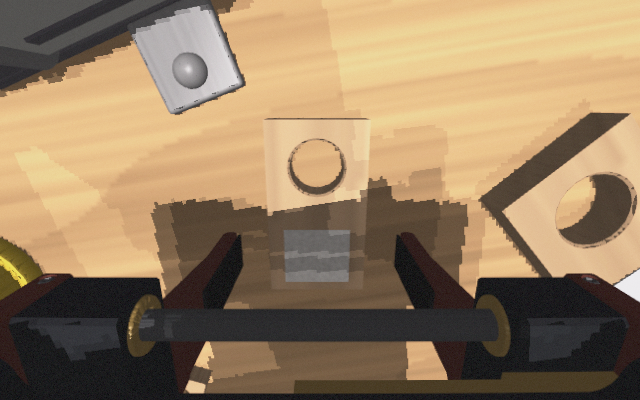

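send_rows --pt "0 0 0 0 -1" --pt "0 0 0 0 -1" --pt "0 0 0 0 -1" --pt "0 0 0 0 -1" --pt "0 0 0 0 -1"

```text
t: 3.85
ee_pos: [404.4, 29.4, 82.7]
orientation: [-3.131, 0.253, -0.0]
ft_force: [0.1, -0.0, -0.0]
width: 51.4
```

send_rows --pt "0 0 -0.02 0 -1" --pt "0 0 -0.03 0 -1" --pt "0 0 -0.03 0 -1" --pt "0 0 -0.02 0 -1" --pt "0 0 0 0 -1"

```text
t: 4.35
ee_pos: [405.6, 29.4, 184.7]
orientation: [-3.131, 0.253, -0.008]
ft_force: [-0.1, -0.0, -1.4]
width: 49.8
```

```bash
python3 - <<'E'
from h import *
im=grab('wrist')
cv2.imwrite('pics/w5.png',im['color'])
im=grab('top'); c=im['color'][180:290,180:300];cv2.imwrite('pics/t5.png',cv2.resize(c,None,fx=5,fy=5,interpolation=cv2.INTER_CUBIC))
plan([405,28.3,183],-9.3)
E
```

```text
xang -9.24 tilt [ 8.e-04 -2.e-04 -1.e+00] turn 0.0010 shift [ 0.0009  0.0009 -0.0004] | t 4.45 pos [404.3  29.4 182.6] w 49.9 F [-0.6 -0.1 -0.8] q [0.04 0.32 2.18 0.   0.64 1.78]
```

View pics/w5.png

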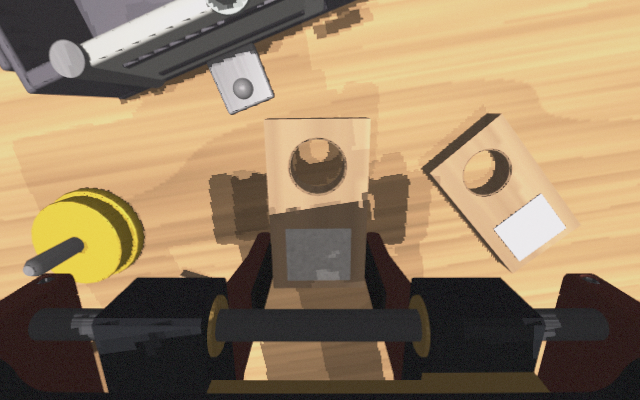

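View pics/t5.png

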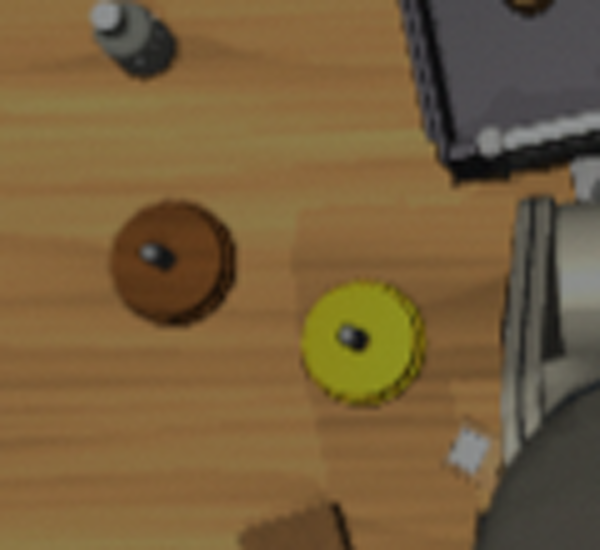

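```bash
python3 - <<'E'
from h import *
im=load('wrist'); print(np.round(at_z(im,318,166,116),1), [np.round(at_z(im,u,v,116),1) for u,v in [(289,166),(347,166),(318,138),(318,194)]])
im=load('top')
for n,x,y,z in [('sh',167,261,30),('peg',151,253,75),('L',110,261,30),('R',222,261,30)]: print(n,np.round(at_z(im,180+x/5,180+y/5,z),1))
plan([370,333,200],15)
E
```

```text
[456.1  20.6 116. ] [array([458.4,  34.7, 116. ]), array([453.8,   6.5, 116. ]), array([469.5,  18.4, 116. ]), array([442. ,  22.9, 116. ])]
sh [461.4 363.3  30. ]
peg [461.7 362.8  75. ]
L [462.1 401.5  30. ]
R [460.7 326.5  30. ]
xang -9.24 tilt [ 8.e-04  2.e-04 -1.e+00] turn -0.4231 shift [ 0.0455 -0.3022 -0.0174] | t 4.45 pos [404.3  29.4 182.6] w 49.9 F [-0.6 -0.1 -0.8] q [0.04 0.32 2.18 0.   0.64 1.78]
```

send_rows --pt "0 0 -0.017 -0.141 -1" --pt "0 0 0 -0.141 -1" --pt "0 0 0 -0.141 -1" --pt "0.006 -0.042 0 0 -1" --pt "0.006 -0.045 0 0 -1"

```text
t: 4.95
ee_pos: [392.9, 116.4, 198.2]
orientation: [3.115, 0.404, -0.004]
ft_force: [1.0, 0.1, -1.0]
width: 49.9
```

send_rows --pt "0.007 -0.045 0 0 -1" --pt "0.007 -0.045 0 0 -1" --pt "0.007 -0.045 0 0 -1" --pt "0.007 -0.045 0 0 -1" --pt "0.006 -0.035 0 0 -1"

```text
t: 5.45
ee_pos: [369.4, 335.0, 197.8]
orientation: [3.113, 0.412, -0.003]
ft_force: [0.4, -0.7, -0.5]
width: 49.9
```

send_rows --pt "0 0 0 0 -1" --pt "0 0 0 0 -1"

```text
t: 5.65
ee_pos: [369.6, 333.0, 197.8]
orientation: [3.112, 0.413, -0.004]
ft_force: [-0.3, -0.1, -1.2]
width: 49.9
```

```bash
python3 - <<'E'
from h import *
im=grab('wrist')
cv2.imwrite('pics/w6.png',im['color'])
plan([370,333,200],15)
E
```

```text
xang 15.04 tilt [-0.0031  0.0016 -1.    ] turn 0.0006 shift [ 0.0005 -0.0007 -0.0019] | t 5.70 pos [369.7 332.2 198.1] w 49.5 F [ 0.5 -1.5 -1.3] q [ 0.71  0.4   1.98 -0.    0.77  2.02]
```

View pics/w6.png

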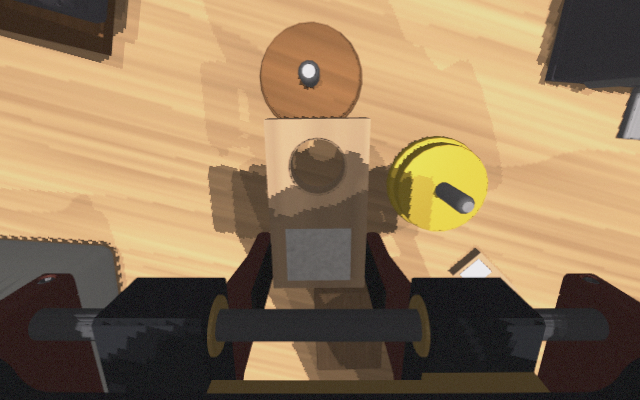

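```bash
python3 - <<'E'
from h import *
im=load('wrist')
tip=at_z(im,308,70.5,75); sh=at_z(im,311,73,30); eye=at_z(im,317,166,131.5)
print(tip,sh,eye,[at_z(im,u,73,30)[:2].round(1) for u in(261,361)])
o=telemetry.get_obs();p=o['ee_pos'];R=Rn.from_rotvec(o['orientation']).as_matrix()
off=R.T@(eye-p); print('eye tool',off)
T=(tip+sh)/2
tgt=T-R@np.array([off[0],off[1],0]); plan([tgt[0],tgt[1],200])
E
```

```text
[464.3911813  363.97785105  75.        ] [467.32681386 363.78759872  30.        ] [418.83789411 345.96511845 131.5       ] [array([457.6, 400. ]), array([477.1, 327.6])]
eye tool [51.23888461 -0.7054418  66.40874951]
xang 15.04 tilt [-0.0031  0.0016 -1.    ] turn 0.0000 shift [ 0.0498 -0.005  -0.0021] | t 5.70 pos [369.7 332.2 198.1] w 49.5 F [ 0.5 -1.5 -1.3] q [ 0.71  0.4   1.98 -0.    0.77  2.02]
```

send_rows --pt "0.02 -0.002 0 0 -1" --pt "0.02 -0.002 0 0 -1" --pt "0.008 -0.001 0 0 -1" --pt "0 0 0 0 -1" --pt "0 0 0 0 -1"

```text
t: 6.2
ee_pos: [415.0, 349.0, 199.1]
orientation: [3.114, 0.408, -0.003]
ft_force: [-0.0, 0.9, -1.5]
width: 49.5
```

```bash
python3 - <<'E'
from h import *
im=grab('wrist')
cv2.imwrite('pics/w7.png',im['color'])
plan([415,350,118])
c=im['color'][100:220,220:420];cv2.imwrite('pics/w7c.png',cv2.resize(c,None,fx=4,fy=4,interpolation=cv2.INTER_CUBIC))
print(proj(im,[[464,363.7,75],[464,363.7,30]]))
im=grab('scene');c=im['color'][130:220,300:450];cv2.imwrite('pics/s7c.png',cv2.resize(c,None,fx=5,fy=5,interpolation=cv2.INTER_CUBIC))
E
```

```text
xang 14.96 tilt [-1.7e-03  7.0e-04 -1.0e+00] turn 0.0000 shift [ 0.0005 -0.0008  0.0812] | t 6.25 pos [414.8 349.2 199.2] w 49.6 F [-0.2 -0.  -0.1] q [0.68 0.45 1.88 0.   0.81 1.99]
[[314.57775486 149.69770229]
 [315.14491198 142.11125515]]
```

View pics/w7c.png

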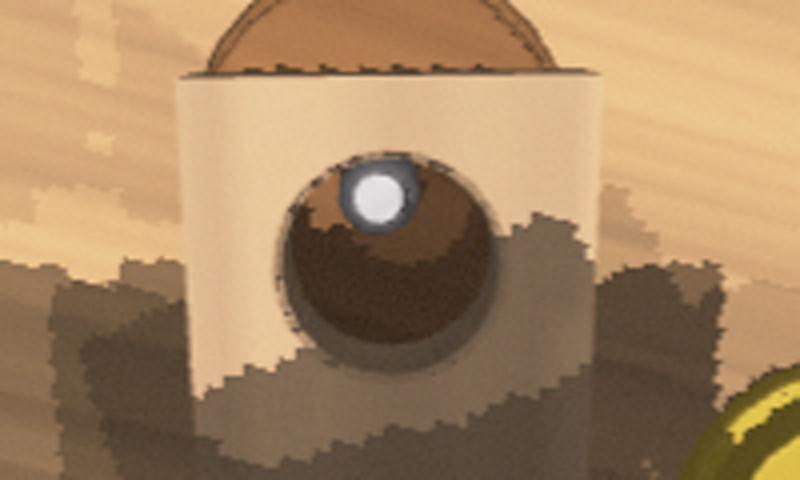

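View pics/s7c.png

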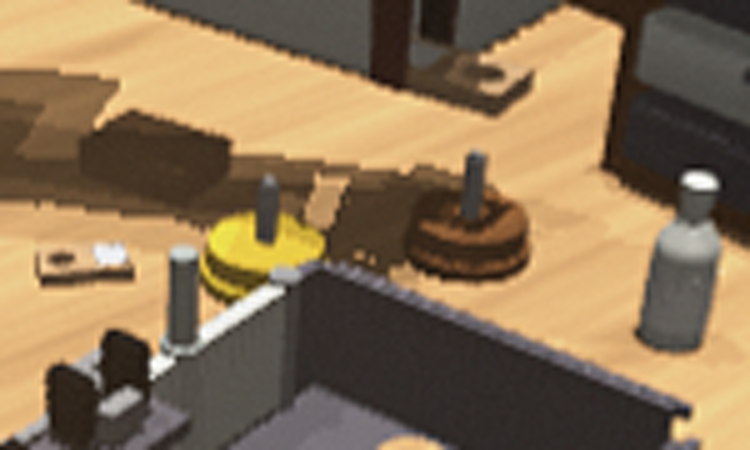

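send_rows --pt "0 -0.0005 0.02 0 -1" --pt "0 0 0.03 0 -1" --pt "0 0 0.02 0 -1" --pt "0 0 0 0 -1" --pt "0 0 0 0 -1"

```text
t: 6.8
ee_pos: [415.1, 350.6, 129.9]
orientation: [3.114, 0.41, -0.001]
ft_force: [0.2, 0.5, -1.0]
width: 49.9
```

```bash
python3 - <<'E'
from h import *
im=grab('wrist')
plan([415,350,112.5])
c=im['color'][90:240,200:440];cv2.imwrite('pics/w8c.png',cv2.resize(c,None,fx=3,fy=3,interpolation=cv2.INTER_CUBIC))
im=grab('scene');c=im['color'][130:220,300:450];cv2.imwrite('pics/s8c.png',cv2.resize(c,None,fx=5,fy=5,interpolation=cv2.INTER_CUBIC))
E
```

```text
xang 15.01 tilt [ 6.e-04 -3.e-04 -1.e+00] turn 0.0000 shift [-0.0008  0.0007  0.018 ] | t 6.85 pos [415.6 350.9 130.5] w 49.6 F [-1.2 -0.6 -0.6] q [0.68 0.57 1.9  0.   0.67 1.99]
```

View pics/w8c.png

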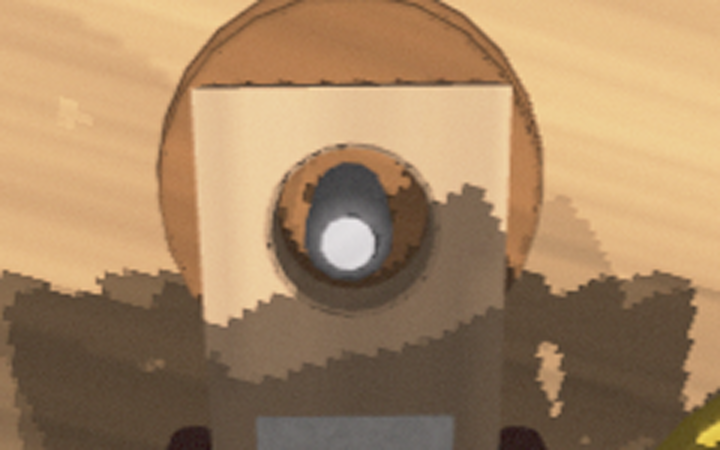

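View pics/s8c.png

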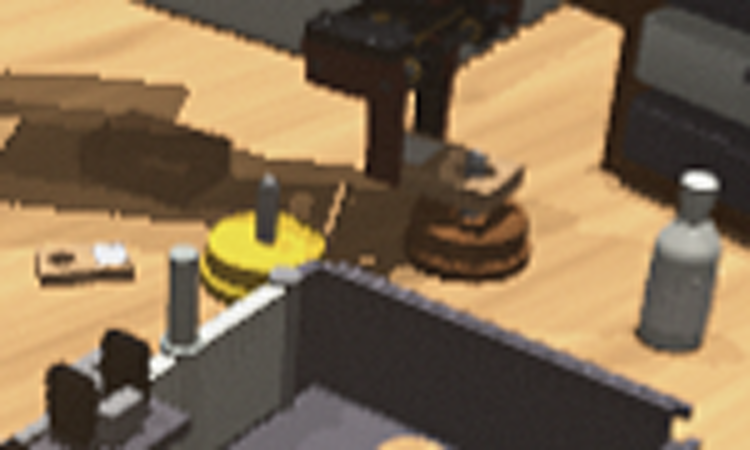

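send_rows --pt "0 0 0.008 0 -1" --pt "0 0 0.007 0 -1" --pt "0 0 0.001 0 -1" --pt "0 0 0 0 -1" --pt "0 0 0 0 -1"

```text
t: 7.4
ee_pos: [415.6, 350.7, 113.6]
orientation: [3.115, 0.41, -0.0]
ft_force: [0.2, 0.4, -0.5]
width: 49.8
```

```bash
python3 - <<'E'
from h import *
im=grab('wrist')
plan([415,350,112.5])
print(np.round(dep(im,340,190),1))
im=grab('scene');c=im['color'][130:220,300:450];cv2.imwrite('pics/s9c.png',cv2.resize(c,None,fx=5,fy=5,interpolation=cv2.INTER_CUBIC))
E
```

```text
xang 15.00 tilt [-1.e-04  0.e+00 -1.e+00] turn 0.0000 shift [-0.0007  0.0006  0.0011] | t 7.45 pos [415.5 350.7 113.6] w 49.8 F [-1.1  0.6 -0.6] q [0.68 0.6  1.91 0.   0.64 1.99]
[456.1 349.6  46.5]
```

View pics/s9c.png

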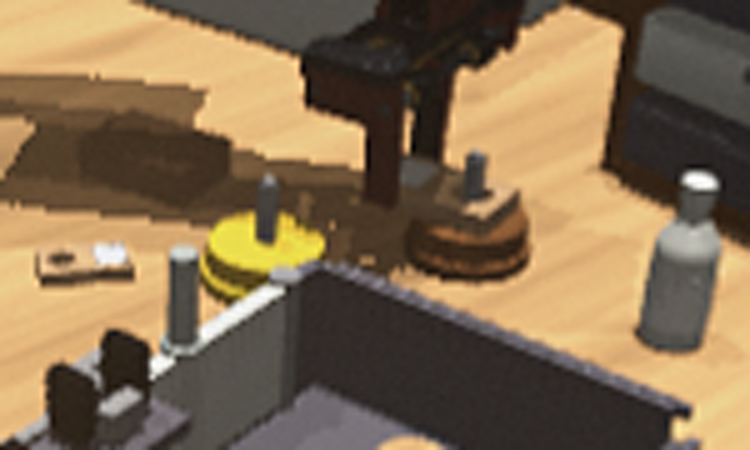

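send_rows --pt "0 0 0.001 0 -1" --pt "0 0 0 0 -1"

```text
t: 7.7
ee_pos: [415.6, 350.8, 113.3]
orientation: [-3.115, -0.41, -0.0]
ft_force: [-2.0, -1.7, 6.3]
width: 49.3
```

send_rows --pt "0 0 0 0 0.6" --pt "0 0 0 0 0.6" --pt "0 0 0 0 0.6" --pt "0 0 0 0 0.6" --pt "0 0 0 0 0.6"

```text
t: 8.2
ee_pos: [415.5, 350.7, 112.6]
orientation: [3.115, 0.41, -0.0]
ft_force: [-0.0, -0.6, -0.7]
width: 70.1
```

send_rows --pt "0 0 -0.02 0 1" --pt "0 0 -0.04 0 1" --pt "0 0 -0.045 0 1" --pt "0 0 -0.03 0 1" --pt "0 0 0 0 1"

```text
t: 8.7
ee_pos: [417.3, 352.1, 252.0]
orientation: [-3.111, -0.41, -0.011]
ft_force: [-0.0, 0.0, 0.6]
width: 87.5
```

```bash
python3 - <<'E'
from h import *
im=grab('wrist')
plan([415,350,112.5])
cv2.imwrite('pics/w10.png',im['color'])
im=grab('scene');c=im['color'][130:280,250:450];cv2.imwrite('pics/s10c.png',cv2.resize(c,None,fx=4,fy=4,interpolation=cv2.INTER_CUBIC))
E
```

```text
xang 15.00 tilt [ 0.0042 -0.0019 -1.    ] turn 0.0000 shift [-0.0022  0.0012  0.1372] | t 8.75 pos [416.3 351.4 249.7] w 87.9 F [ 0.4 -0.3 -1.1] q [0.68 0.38 1.85 0.   0.91 1.99]
```

View pics/w10.png

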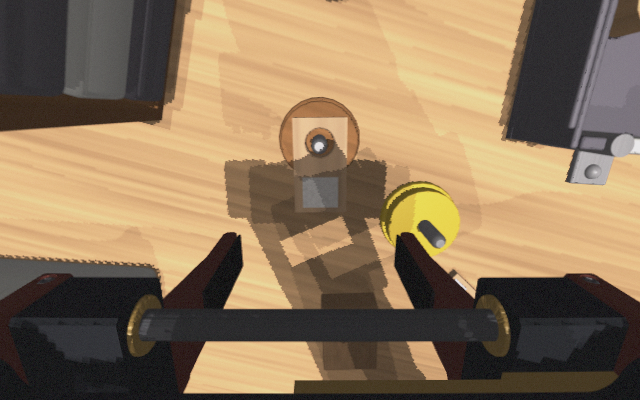

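View pics/s10c.png

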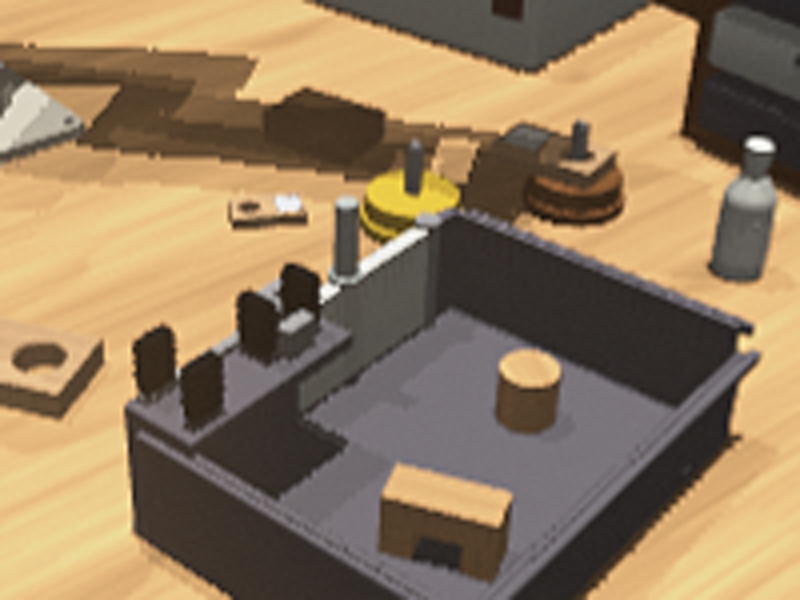

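```bash
python3 - <<'E'
from h import *
plan([594,-125,275]); plan([594,-125,275],100)
E
```

```text
xang 15.00 tilt [ 1.2e-03 -5.0e-04 -1.0e+00] turn 0.0000 shift [ 0.0492  0.5057 -0.0271] | t 8.80 pos [415.6 350.8 248.1] w 87.9 F [-0.  -0.1 -0.6] q [ 0.68  0.38  1.85 -0.    0.91  1.99]
xang 15.00 tilt [ 6.0e-04  1.2e-03 -1.0e+00] turn -1.4835 shift [-0.4995  0.0931 -0.0271] | t 8.80 pos [415.6 350.8 248.1] w 87.9 F [-0.  -0.1 -0.6] q [ 0.68  0.38  1.85 -0.    0.91  1.99]
```

send_rows --pt "0 0 -0.027 -0.148 1" --pt "0 0 0 -0.148 1" --pt "0 0 0 -0.148 1" --pt "0 0 0 -0.148 1" --pt "0 0 0 -0.148 1"

```text
t: 9.3
ee_pos: [414.8, 350.1, 272.5]
orientation: [2.75, 1.517, -0.006]
ft_force: [-0.2, -0.3, -0.5]
width: 87.6
```

send_rows --pt "0 0 0 -0.148 1" --pt "0 0 0 -0.148 1" --pt "0 0 0 -0.148 1" --pt "0 0 0 -0.148 1" --pt "0 0 0 -0.148 1"

```text
t: 9.8
ee_pos: [414.8, 350.1, 272.4]
orientation: [-2.016, -2.409, 0.006]
ft_force: [-0.4, 1.0, 1.1]
width: 87.7
```

send_rows --pt "-0.045 0.008 0 0 1" --pt "-0.047 0.009 0 0 1" --pt "-0.047 0.009 0 0 1" --pt "-0.047 0.009 0 0 1" --pt "-0.047 0.009 0 0 1"

```text
t: 10.3
ee_pos: [498.0, 126.7, 272.7]
orientation: [-2.022, -2.402, 0.004]
ft_force: [-0.3, -0.1, 0.5]
width: 88.0
```

send_rows --pt "-0.047 0.009 0 0 1" --pt "-0.047 0.009 0 0 1" --pt "-0.047 0.009 0 0 1" --pt "-0.047 0.009 0 0 1" --pt "-0.045 0.009 0 0 1"

```text
t: 10.8
ee_pos: [582.1, -95.3, 272.4]
orientation: [-2.022, -2.4, 0.003]
ft_force: [0.7, 1.2, 0.3]
width: 88.0
```

send_rows --pt "-0.033 0.004 0 0 1" --pt "0 0 0 0 1" --pt "0 0 0 0 1"

```text
t: 11.1
ee_pos: [591.1, -125.4, 272.5]
orientation: [-2.023, -2.399, 0.002]
ft_force: [-0.3, -0.2, 0.2]
width: 87.4
```

```bash
python3 - <<'E'
from h import *
im=grab('wrist')
plan([594,-125,275],100)
cv2.imwrite('pics/w11.png',im['color'])
E
```

```text
xang 99.78 tilt [ 0.0016 -0.0031 -1.    ] turn -0.0039 shift [-0.0009  0.0028 -0.0022] | t 11.15 pos [ 591.1 -124.6  272.9] w 88.1 F [-1.1 -0.6 -0.3] q [-0.23  0.43  1.7   0.    1.02 -0.4 ]
```

View pics/w11.png

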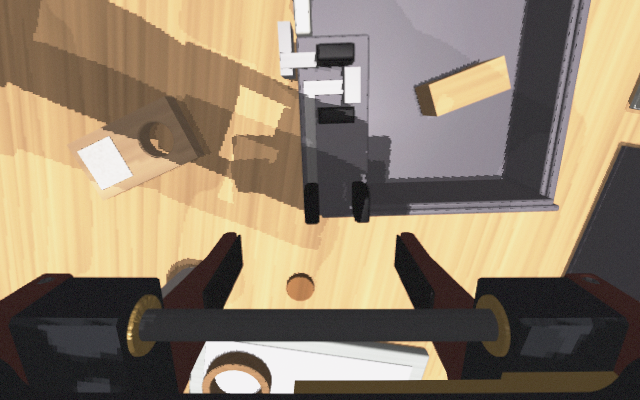

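```bash
python3 - <<'E'
from h import *
im=load('wrist')
c=im['color'][20:240,270:390];cv2.imwrite('pics/w11c.png',cv2.resize(c,None,fx=3.0,fy=2.7,interpolation=cv2.INTER_CUBIC))
c=im['color'][30:235,280:390];cv2.imwrite('pics/w11c.png',cv2.resize(c,None,fx=2.9,fy=2.9,interpolation=cv2.INTER_CUBIC))
P=cloud(im); m=(P[...,2]>138)&(P[...,2]<150)&(P[...,1]<20)&(P[...,0]>530)
n,l,s,ce=cv2.connectedComponentsWithStats(m.astype(np.uint8))
for i in range(1,n):
  if s[i,4]>20: q=P[l==i]; print(s[i],ce[i].round(1),q.mean(0).round(1),q.min(0).round(1),q.max(0).round(1))
# tote rim edges
E
```

```text
[317  42  38  19 654] [335.6  51.3] [582.6 -13.7 141.9] [570.6 -20.2 138.1] [594.7  -6.5 144.2]
[319 108  36  16 544] [336.4 115.3] [590.3 -51.8 142. ] [578.5 -58.4 138. ] [602.4 -45.4 144.8]
[356 191  14  32 438] [362.5 206.5] [ 620.5 -111.2  141.9] [ 614.3 -123.5  138.2] [627.5 -99.9 144. ]
[304 192  15  33 435] [311.3 208.4] [ 584.4 -118.8  141.9] [ 577.7 -131.5  138.2] [ 591.2 -107.2  143.8]
```

View pics/w11c.png

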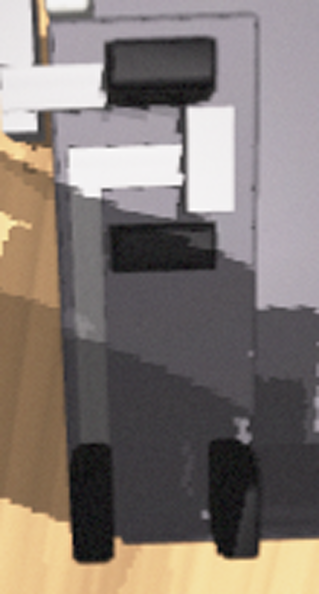

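```bash
python3 - <<'E'
from h import *
plan([602.5,-115,188],100.5)
E
```

```text
xang 99.78 tilt [ 0.0016 -0.0031 -1.    ] turn -0.0126 shift [0.0072 0.0132 0.0848] | t 11.15 pos [ 591.1 -124.6  272.9] w 88.1 F [-1.1 -0.6 -0.3] q [-0.23  0.43  1.7   0.    1.02 -0.4 ]
```

send_rows --pt "0.007 0.013 0.005 -0.013 1" --pt "0 0 0.025 0 1" --pt "0 0 0.005 0 1" --pt "0 0 0 0 1" --pt "0 0 0 0 1"

```text
t: 11.65
ee_pos: [604.0, -115.3, 240.1]
orientation: [2.007, 2.417, 0.0]
ft_force: [0.2, -0.9, -1.1]
width: 88.1
```

```bash
python3 - <<'E'
from h import *
im=grab('wrist')
plan([602.5,-115,188],100.5)
cv2.imwrite('pics/w12.png',im['color'])
P=cloud(im); m=(P[...,2]>138)&(P[...,2]<150)&(P[...,1]<20)&(P[...,0]>530)
n,l,s,ce=cv2.connectedComponentsWithStats(m.astype(np.uint8))
for i in range(1,n):
  if s[i,4]>20: q=P[l==i]; print(s[i],ce[i].round(1),q.mean(0).round(1),q.min(0).round(1),q.max(0).round(1))
E
```

```text
xang 100.58 tilt [-3.e-04  9.e-04 -1.e+00] turn 0.0015 shift [ 0.0009 -0.0016  0.0524] | t 11.70 pos [ 604.2 -115.6  240.4] w 88.1 F [-0.2 -0.1  0.6] q [-0.21  0.48  1.7   0.    0.96 -0.39]
[292  46  45  22 902] [314.2  56.4] [582.8 -13.7 141.8] [570.4 -20.2 138.1] [594.9  -6.4 144.4]
[295 122  42  18 737] [315.5 130.5] [590.5 -51.7 141.9] [578.3 -58.3 138.9] [602.6 -45.2 144.2]
[279 217  17  37 574] [287. 235.] [ 584.5 -118.3  141.8] [ 577.8 -131.3  138. ] [ 591.1 -106.8  143.6]
[338 216  17  37 572] [345.6 234.1] [ 620.6 -111.   141.8] [ 614.3 -123.9  138.2] [627.8 -99.5 144.6]
```

View pics/w12.png

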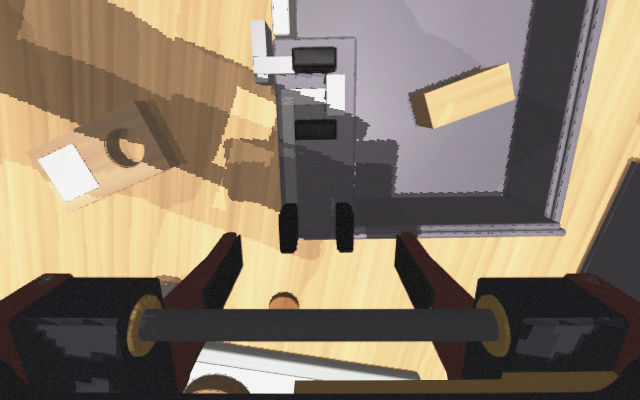

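send_rows --pt "0.001 -0.0015 0.012 0 1" --pt "0 0 0.025 0 1" --pt "0 0 0.014 0 1" --pt "0 0 0 0 1" --pt "0 0 0 0 1"

```text
t: 12.2
ee_pos: [602.1, -115.4, 188.6]
orientation: [-2.008, -2.416, 0.0]
ft_force: [0.7, 0.3, -0.0]
width: 87.8
```

```bash
python3 - <<'E'
from h import *
plan([602.5,-115,188],100.5)
im=grab('wrist')
cv2.imwrite('pics/w13.png',im['color'])
E
```

```text
xang 100.54 tilt [ 2.e-04 -4.e-04 -1.e+00] turn 0.0006 shift [0.0003 0.0005 0.0006] | t 12.20 pos [ 602.1 -115.4  188.6] w 87.8 F [ 0.7  0.3 -0. ] q [-0.21  0.55  1.73  0.    0.86 -0.39]
```

View pics/w13.png

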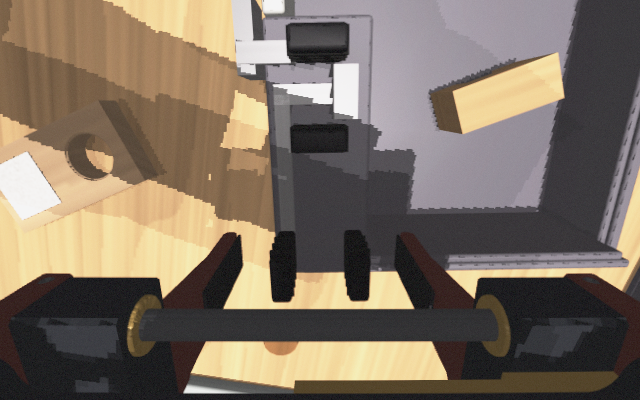

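send_rows --pt "0 0 0 0 -1" --pt "0 0 0 0 -1" --pt "0 0 0 0 -1" --pt "0 0 0 0 -1" --pt "0 0 0 0 -1"

```text
t: 12.75
ee_pos: [602.1, -115.4, 188.9]
orientation: [2.008, 2.416, 0.0]
ft_force: [-0.5, 0.6, -0.4]
width: 51.2
```

send_rows --pt "0 0 0 0 -1" --pt "0 0 0 0 -1" --pt "0 0 0 0 -1"

```text
t: 13.05
ee_pos: [602.4, -115.4, 188.8]
orientation: [2.008, 2.415, 0.001]
ft_force: [12.5, 3.7, -4.7]
width: 27.5
```

```bash
python3 - <<'E'
from h import *
plan([602.5,-115,188],100.5)
im=grab('wrist')
cv2.imwrite('pics/w14.png',im['color'])
E
```

```text
xang 100.54 tilt [-3.0e-04  1.1e-03 -1.0e+00] turn 0.0006 shift [0.0004 0.0001 0.0008] | t 13.05 pos [ 602.4 -115.4  188.8] w 27.5 F [12.5  3.7 -4.7] q [-0.21  0.55  1.73  0.    0.86 -0.39]
```

View pics/w14.png

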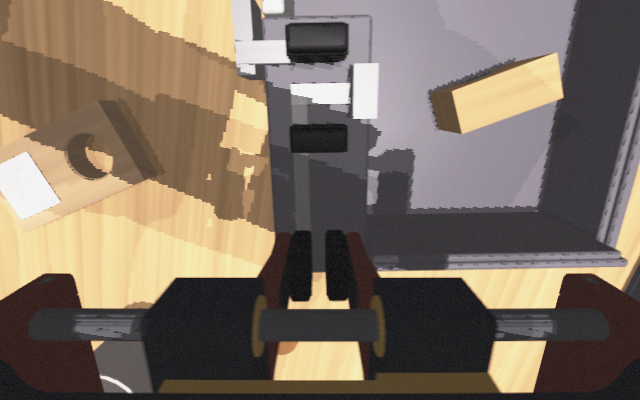

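send_rows --pt "0 0.001 0 0 -1" --pt "0 0 0 0 -1" --pt "0 0 0 0 -1" --pt "0 0 0 0 -1"

```text
t: 13.5
ee_pos: [603.3, -115.2, 188.9]
orientation: [2.007, 2.416, 0.001]
ft_force: [2.1, 1.0, 1.1]
width: 25.3
```

send_rows --pt "0 0 0 0 1" --pt "0 0 0 0 1" --pt "0 0 0 0 1" --pt "0 0 0 0 1" --pt "0 0 0 0 1"

```text
t: 14.0
ee_pos: [602.9, -115.2, 188.6]
orientation: [-2.008, -2.416, 0.0]
ft_force: [-0.6, -0.0, -1.1]
width: 61.8
```

send_rows --pt "0 0 -0.02 0 1" --pt "0 0 -0.03 0 1" --pt "0 0 -0.03 0 1" --pt "0 0 -0.02 0 1" --pt "0 0 0 0.147 1"

```text
t: 14.5
ee_pos: [604.4, -115.4, 292.2]
orientation: [2.179, 2.257, 0.005]
ft_force: [0.2, 0.2, 0.0]
width: 87.9
```

send_rows --pt "0 0 0 0.148 1" --pt "0 0 0 0.148 1" --pt "0 0 0 0.148 1" --pt "0 0 0 0.148 1" --pt "0 0 0 0.148 1"

```text
t: 15.0
ee_pos: [602.9, -115.2, 288.6]
orientation: [-2.854, -1.312, 0.0]
ft_force: [0.1, -0.5, -0.5]
width: 87.9
```

send_rows --pt "0 0 0 0.148 1" --pt "0 0 0 0.148 1" --pt "0 0 0 0.148 1" --pt "0 0 0 0.148 1" --pt "0 0 0 0.092 1"

```text
t: 15.5
ee_pos: [602.9, -115.2, 288.6]
orientation: [-3.129, -0.28, 0.0]
ft_force: [-0.0, 0.4, -0.7]
width: 87.9
```

```bash
python3 - <<'E'
from h import *
plan([586.5,-32.7,250],10.5)
E
```

```text
xang 10.22 tilt [-2.e-04 -1.e-04 -1.e+00] turn -0.0049 shift [-0.0011 -0.0841  0.0386] | t 15.50 pos [ 602.9 -115.2  288.6] w 87.9 F [-0.   0.4 -0.7] q [-0.21  0.42  1.67  0.    1.05  1.18]
```

send_rows --pt "-0.001 -0.03 0 -0.005 1" --pt "0 -0.035 0.01 0 1" --pt "0 -0.019 0.018 0 1" --pt "0 0 0.01 0 1" --pt "0 0 0 0 1"

```text
t: 16.0
ee_pos: [585.7, -32.7, 249.3]
orientation: [-3.127, -0.298, 0.004]
ft_force: [-0.4, 0.7, 0.1]
width: 88.1
```

```bash
cat > tabs.py <<'E'
from h import *
import sys
im=grab('wrist')
cv2.imwrite('pics/%s.png'%sys.argv[1],im['color'])
P=cloud(im); m=(P[...,2]>138)&(P[...,2]<158)&(P[...,1]<120)&(P[...,0]>480)
n,l,s,ce=cv2.connectedComponentsWithStats(m.astype(np.uint8))
for i in range(1,n):
  if s[i,4]>20: q=P[l==i]; print(s[i],ce[i].round(1),q.mean(0).round(1),q.min(0).round(1),q.max(0).round(1))
E
python3 tabs.py w15; python3 - <<'E'
from h import *
plan([586.5,-32.7,188],10.5)
E
```

```text
[427 208  38  16 552] [445.8 215.8] [ 611.8 -112.9  141.7] [ 604.6 -125.2  138. ] [ 617.9 -101.8  144. ]
[280 211  17  36 528] [288.2 228.8] [583.6 -13.7 141.8] [570.6 -20.5 138. ] [595.   -6.9 143.9]
[340 211  15  35 514] [347.  228.1] [591.4 -51.5 141.9] [578.8 -58.6 138. ] [602.7 -45.2 144.2]
[425 231  37  16 518] [443.4 238.2] [ 596.3 -116.1  141.7] [ 589.2 -128.8  138. ] [ 602.1 -105.   143.9]
[169 249  30  29 596] [183.5 263.2] [549.   50.2 147.7] [538.8  43.  138.2] [554.9  58.9 151.8]
xang 10.83 tilt [-1.2e-03 -1.0e-04 -1.0e+00] turn 0.0057 shift [ 0.0003 -0.0005  0.0622] | t 16.05 pos [586.4 -33.3 250.2] w 87.4 F [ 0.8 -0.8  0.7] q [-0.08  0.43  1.75 -0.    0.96  1.31]
```

View pics/w15.png

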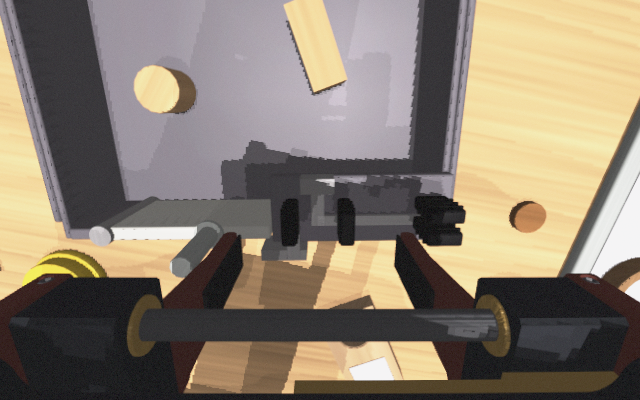

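send_rows --pt "0.0005 -0.0005 0.012 0 1" --pt "0 0 0.03 0 1" --pt "0 0 0.02 0 1" --pt "0 0 0 0 1" --pt "0 0 0 0 1"

```text
t: 16.55
ee_pos: [587.1, -32.9, 188.7]
orientation: [3.128, 0.295, -0.0]
ft_force: [0.1, -0.3, -0.5]
width: 87.9
```

send_rows --pt "0 0 0 0 -1" --pt "0 0 0 0 -1" --pt "0 0 0 0 -1" --pt "0 0 0 0 -1" --pt "0 0 0 0 -1"

```text
t: 17.05
ee_pos: [586.9, -32.2, 189.0]
orientation: [3.127, 0.296, 0.001]
ft_force: [0.1, 0.1, 0.1]
width: 51.0
```

send_rows --pt "0 0 0 0 -1" --pt "0 0 0 0 -1" --pt "0 0 0 0 -1"

```text
t: 17.35
ee_pos: [587.0, -32.3, 188.9]
orientation: [3.128, 0.296, 0.001]
ft_force: [-0.3, 1.3, 3.3]
width: 27.3
```

send_rows --pt "0 0 0 0 -1" --pt "0 0 0 0 -1" --pt "0 0 0 0 -1"

```text
t: 17.65
ee_pos: [586.9, -31.6, 188.9]
orientation: [-3.127, -0.296, -0.0]
ft_force: [-2.1, 5.6, 4.0]
width: 25.5
```

send_rows --pt "0 0 0 0 1" --pt "0 0 0 0 1" --pt "0 0 0 0 1" --pt "0 0 0 0 1" --pt "0 0 0 0 1"

```text
t: 18.15
ee_pos: [586.8, -32.4, 188.5]
orientation: [3.128, 0.296, -0.0]
ft_force: [-0.1, -0.2, -0.7]
width: 62.0
```

send_rows --pt "0 0 0 0 1" --pt "0 0 -0.02 0 1" --pt "0 0 -0.03 0 1" --pt "0 0 -0.03 0 1" --pt "0 0 0 0 1"

```text
t: 18.65
ee_pos: [588.9, -32.4, 272.8]
orientation: [3.126, 0.296, 0.011]
ft_force: [0.0, 0.5, -0.3]
width: 87.7
```

```bash
python3 tabs.py w16; python3 - <<'E'
from h import *
plan([546,51,250],100.5)
im=grab('top');P=cloud(im)
c=im['color'][180:240,260:370];cv2.imwrite('pics/t16.png',cv2.resize(c,None,fx=7,fy=7,interpolation=cv2.INTER_CUBIC))
E
```

```text
[415 203  34  15 447] [431.7 210.5] [ 611.7 -113.1  141.7] [ 605.1 -125.6  138. ] [ 618.  -102.1  144.2]
[299 207  14  31 417] [305.7 221.9] [586.  -24.6 141.8] [573.6 -31.2 138.6] [597.4 -18.1 143.9]
[321 206  13  32 401] [327. 222.] [588.9 -40.  142. ] [576.5 -46.7 138.1] [600.4 -33.7 144.1]
[413 224  33  14 422] [429.8 230.7] [ 596.2 -116.2  141.6] [ 589.8 -128.5  138. ] [ 602.2 -105.   143.7]
[184 242  26  25 456] [196.  253.4] [549.1  50.5 147.9] [539.3  43.3 138.1] [554.9  58.7 151.6]
xang 10.81 tilt [-0.0011  0.0042 -1.    ] turn -1.5653 shift [ 0.0896 -0.0261  0.0205] | t 18.70 pos [587.9 -32.3 270.7] w 88.3 F [-0.7  1.4 -0.4] q [-0.08  0.41  1.74 -0.    0.99  1.31]
```

View pics/w16.png

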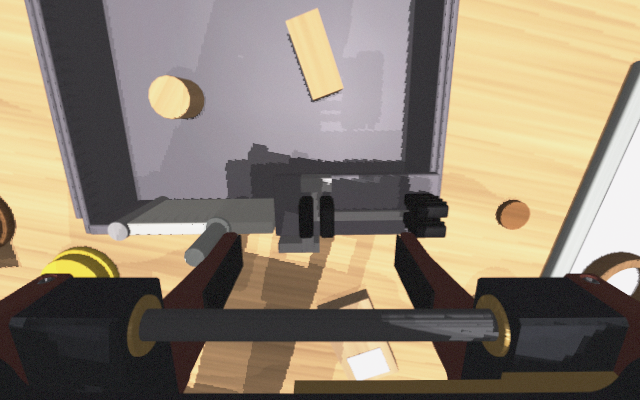

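```bash
python3 - <<'E'
from h import *
im=load('wrist')
print('post',at_z(im,193.5,256.5,150),'hinge',at_z(im,119,230,100), dep(im,119,229))
c=im['color'][195:285,90:240];cv2.imwrite('pics/w16c.png',cv2.resize(c,None,fx=5,fy=5,interpolation=cv2.INTER_CUBIC))
E
```

```text
post [547.40485134  51.40941444 150.        ] hinge [532.12593693 135.39458287 100.        ] [530.88754545 137.9540707   95.7569677 ]
```

View pics/w16c.png

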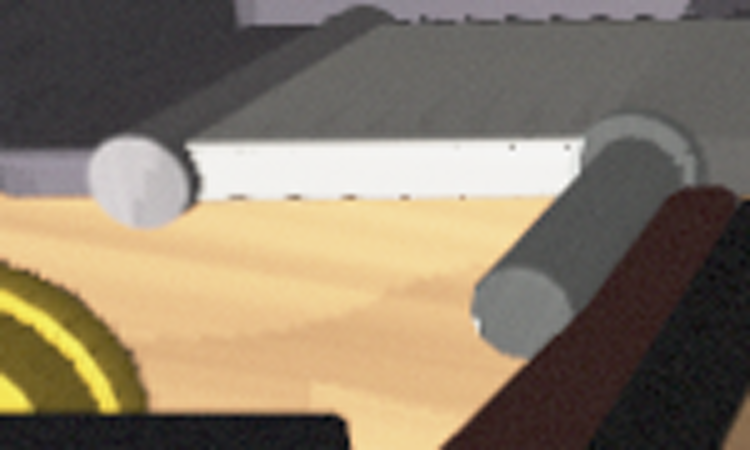

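send_rows --pt "0 0 0 -0.148 1" --pt "0 0 0 -0.148 1" --pt "0 0 0 -0.148 1" --pt "0 0 0 -0.148 1" --pt "0 0 0 -0.148 1"

```text
t: 19.25
ee_pos: [586.0, -32.2, 266.8]
orientation: [-2.803, -1.415, 0.004]
ft_force: [-0.1, -0.3, -0.7]
width: 87.6
```

send_rows --pt "0 0 0 -0.148 1" --pt "0 0 0 -0.148 1" --pt "0 0 0 -0.148 1" --pt "0 0 0 -0.148 1" --pt "0 0 0 -0.148 1"

```text
t: 19.75
ee_pos: [585.9, -32.2, 266.8]
orientation: [-2.101, -2.332, 0.003]
ft_force: [0.1, 0.5, 0.4]
width: 88.0
```

send_rows --pt "0.03 -0.009 0 -0.087 1" --pt "0.03 -0.009 0.01 0 1" --pt "0.028 -0.008 0.01 0 1" --pt "0 0 0 0 1" --pt "0 0 0 0 1"

```text
t: 20.25
ee_pos: [547.0, 50.9, 247.5]
orientation: [-2.004, -2.418, 0.003]
ft_force: [-0.2, 0.7, 0.0]
width: 87.4
```

```bash
python3 tabs.py w17; python3 - <<'E'
from h import *
plan([547,51,191],100.5)
E
```

```text
[306 217  25  30 577] [318.2 231.9] [546.2  53.2 148.6] [538.7  44.  138.1] [554.   59.4 151.9]
[334 343  33  14 412] [350.3 349.9] [587.6 -38.5 141.4] [575.6 -46.1 138.1] [599.9 -32.9 143.7]
xang 100.63 tilt [-1.e-04 -9.e-04 -1.e+00] turn 0.0022 shift [ 0.0008 -0.0005  0.057 ] | t 20.30 pos [547.7  50.4 248. ] w 87.8 F [ 0.1 -0.1  0.3] q [ 0.07  0.39  1.84 -0.    0.92 -0.12]
```

View pics/w17.png

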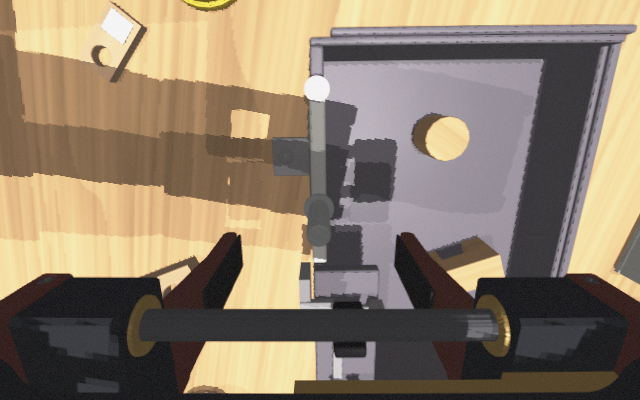

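send_rows --pt "0.001 -0.001 0.012 0 1" --pt "0 0 0.03 0 1" --pt "0 0 0.015 0 1" --pt "0 0 0 0 1" --pt "0 0 0 0 1"

```text
t: 20.8
ee_pos: [546.6, 50.8, 191.4]
orientation: [-2.008, -2.416, 0.001]
ft_force: [0.8, 0.1, -0.2]
width: 87.7
```

send_rows --pt "0 0 0 0 -1" --pt "0 0 0 0 -1" --pt "0 0 0 0 -1" --pt "0 0 0 0 -1" --pt "0 0 0 0 -1"

```text
t: 21.3
ee_pos: [546.5, 51.5, 192.0]
orientation: [2.006, 2.417, 0.001]
ft_force: [1.0, 0.7, 0.1]
width: 51.3
```

send_rows --pt "0 0 0 0 -1" --pt "0 0 0 0 -1" --pt "0 0 0 0 -1" --pt "0 0 0 0 -1"

```text
t: 21.7
ee_pos: [546.4, 51.4, 191.6]
orientation: [-2.007, -2.417, 0.0]
ft_force: [0.1, -0.6, -0.0]
width: 19.4
```

```bash
python3 tabs.py w18; python3 - <<'E'
from h import *
plan([547,51,191],100.5)
E
```

```text
[269 253  31  56 613] [287.8 268.5] [531.3  57.  148.9] [523.9  39.3 138.1] [538.7  60.2 158. ]
[338 252  31  57 621] [349.1 268.7] [558.3  62.  149. ] [554.   42.3 138. ] [565.   65.8 158. ]
[ 302  258   35   43 1158] [318.7 279.1] [546.   53.7 148.1] [538.6  43.9 138. ] [554.3  59.8 151.8]
xang 100.60 tilt [-0.  0. -1.] turn 0.0018 shift [-0.0005  0.0005  0.0007] | t 21.75 pos [546.4  51.4 191.7] w 15.9 F [-0.3 -0.5  0.7] q [ 0.07  0.47  1.87 -0.    0.8  -0.11]
```

View pics/w18.png

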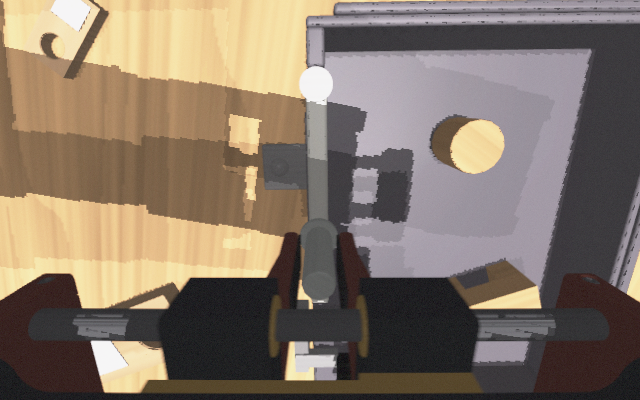

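send_rows --pt "0.0001 -0.0045 0 0.05 -1" --pt "0.0001 -0.0045 0 0.05 -1" --pt "0.0001 -0.0045 0 0.05 -1" --pt "0.0001 -0.0045 0 0.05 -1" --pt "0 0 0 0 -1"

```text
t: 22.25
ee_pos: [528.3, 49.7, 191.7]
orientation: [2.238, 2.204, -0.0]
ft_force: [-0.0, -2.0, -2.4]
width: 15.2
```

```bash
cat > g.py <<'E'
from h import *
H=np.array([530.2,140.0]); o=telemetry.get_obs(); p=o['ee_pos'][:2]; d=p-H
th=np.radians(-79.6)-np.arctan2(d[1],d[0]); r=np.hypot(*d)
R=Rn.from_rotvec(o['orientation']).as_matrix(); F=R.T@o['ft_force']
print('theta %.3f r %.1f z %.1f xang %.1f (ideal %.1f) Ftool %s w %.1f t %.2f'%(th,r,o['ee_pos'][2],np.degrees(np.arctan2(R[1,0],R[0,0])),100.5-np.degrees(th),F.round(1),o['width'],o['t']))
E
python3 g.py
```

```text
theta 0.203 r 90.3 z 191.7 xang 89.1 (ideal 88.9) Ftool [-2.   0.   2.4] w 15.2 t 22.25
```

send_rows --pt "0.0002 -0.0054 0 0.06 -1" --pt "0.0002 -0.0054 0 0.06 -1" --pt "0.0002 -0.0054 0 0.06 -1" --pt "0.0002 -0.0054 0 0.06 -1" --pt "0 0 0 0 -1"

```text
t: 22.75
ee_pos: [507.0, 52.4, 191.7]
orientation: [2.486, 1.921, -0.001]
ft_force: [-2.3, -3.1, 3.4]
width: 15.5
```

```bash
python3 g.py; python3 tabs.py w19
```

```text
theta 0.441 r 90.6 z 191.7 xang 75.4 (ideal 75.2) Ftool [-3.6 -1.5 -3.4] w 15.5 t 22.75
[ 274  252   91   57 2289] [318.6 273.4] [508.6  57.7 148.6] [491.4  40.6 138. ] [528.3  67.5 158. ]
[ 469  348   56   45 1623] [497.3 372.3] [585.7 -29.5 141.3] [572.3 -43.8 138. ] [599.5 -16.7 143.9]
```

View pics/w19.png

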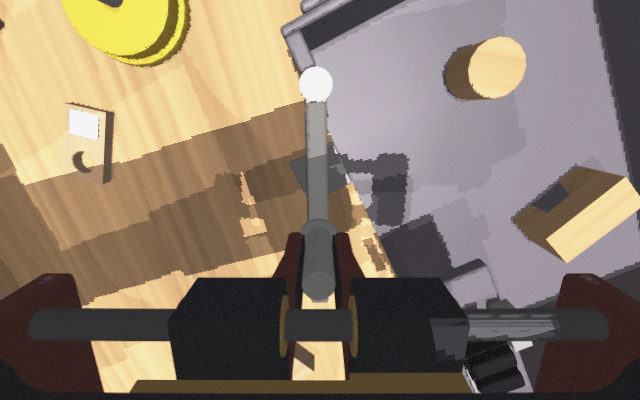

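send_rows --pt "0.0004 -0.009 0 0.1 -1" --pt "0.0004 -0.009 0 0.1 -1" --pt "0.0004 -0.009 0 0.1 -1" --pt "0.0004 -0.009 0 0.1 -1" --pt "0.0004 -0.009 0 0.1 -1"

```text
t: 23.3
ee_pos: [467.2, 73.8, 191.6]
orientation: [2.885, 1.243, -0.003]
ft_force: [-1.8, -5.5, 2.7]
width: 15.5
```

```bash
python3 g.py
```

```text
theta 0.942 r 91.4 z 191.6 xang 46.6 (ideal 46.5) Ftool [-5.2  2.5 -2.7] w 15.5 t 23.30
```

send_rows --pt "0.0 -0.009 0 0.1 -1" --pt "0.0003 -0.009 0 0.1 -1" --pt "0.0003 -0.009 0 0.1 -1" --pt "0.0003 -0.009 0 0.1 -1" --pt "0.0003 -0.009 0 0.1 -1"

```text
t: 23.8
ee_pos: [442.6, 111.3, 191.6]
orientation: [3.103, 0.491, -0.002]
ft_force: [-0.8, -2.9, 1.8]
width: 15.7
```

send_rows --pt "0.0003 -0.009 0 0.1 -1" --pt "0 -0.002 0 0.02 -1" --pt "0 0 0 0 -1" --pt "0 0 0 0 -1"

```text
t: 24.2
ee_pos: [439.9, 121.6, 191.6]
orientation: [3.126, 0.311, -0.002]
ft_force: [-3.6, -3.4, 3.5]
width: 15.9
```

```bash
python3 g.py; python3 tabs.py w20; python3 - <<'E'
from h import *
im=grab('top');c=im['color'][170:300,190:390];cv2.imwrite('pics/t20.png',cv2.resize(c,None,fx=4,fy=4,interpolation=cv2.INTER_CUBIC))
im=grab('scene');cv2.imwrite('pics/s20.png',im['color'])
E
python3 g.py
```

```text
theta 1.551 r 92.2 z 191.6 xang 11.4 (ideal 11.6) Ftool [-4.2  2.6 -3.5] w 15.9 t 24.20
theta 1.549 r 92.2 z 191.6 xang 11.3 (ideal 11.7) Ftool [-4.4  2.6 -4.2] w 15.1 t 24.35
```

View pics/w20.png

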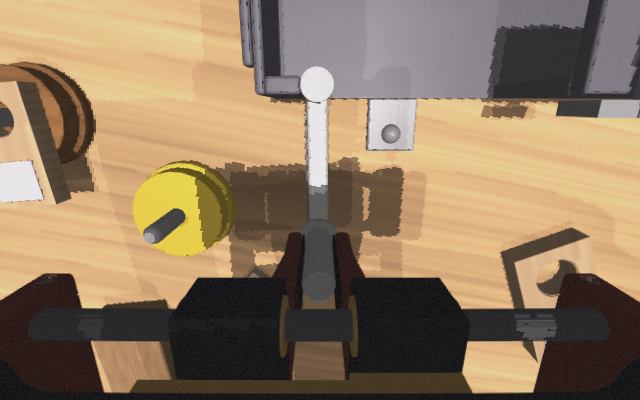

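View pics/t20.png

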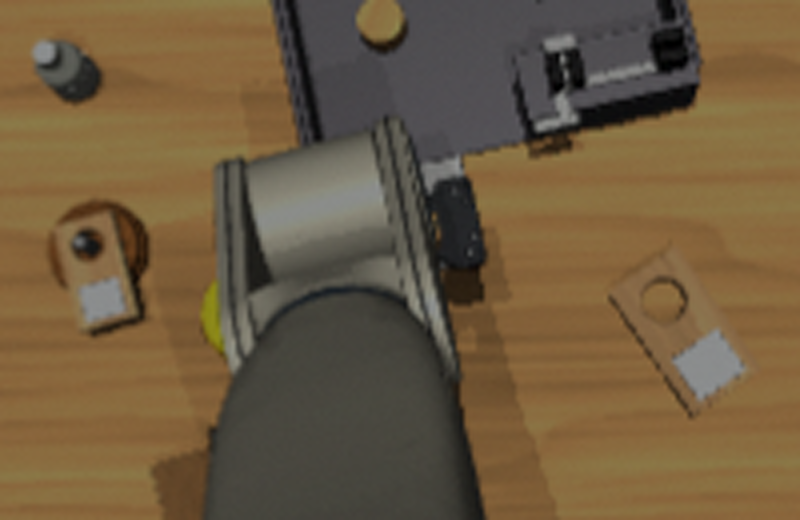

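View pics/s20.png

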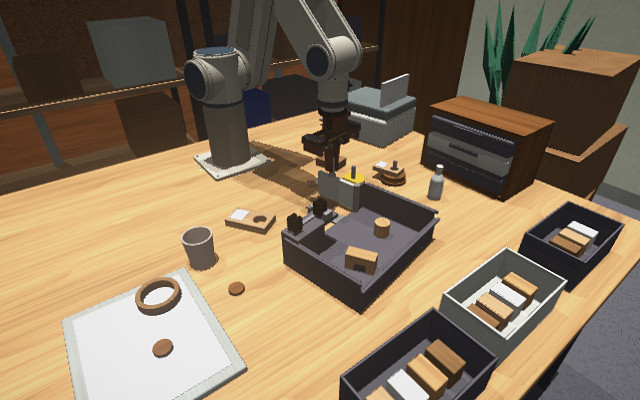

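```bash
python3 - <<'E'
from h import *
print(ctrl.close_job())
E
```

```text
the job is handed in; nothing more can be done
None
```

The job is handed in at about 24 s of the 67 s allowed; the close call gives no verdict.

- **Tag:** I took the middle-sized tag and hung it by its eye on the brown stand's peg. The depth reading just before release put its top at about 46.5 mm, as expected on the shoulder. The last top view shows it lying there, released.
- **Catches:** I squeezed the first catch, then the second. Each closed to about 25.5 mm between the fingers. Afterwards the tabs stood about 15.7 mm apart, centre to centre, against 40 mm at the start; fully in would be 16 mm.
- **Gate:** I swung it past its detent by the post. It now stands at about 1.55 rad, square to the tote's front in the last wrist view. The gripper still holds the post at a width of about 15.5 mm, with about 6 N on the tool.

**Disagreement:** during the swing the post's measured distance from the hinge drifted from 90 to 92 mm. That is probably a small error in my hinge estimate. It means the gate angle is good to a few hundredths of a radian.

I saw nothing else moved in the last scene view.

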